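# Clamp the eggshell-inlay panel in its press

### The job

Two identical small screw presses stand on the lacquer bench: one holds a black lacquer panel inlaid with eggshell, the other is empty. Tighten the knurled thumbscrew on the press that holds the panel (clockwise seen from above) until its foot seats on the panel, stopping when the resistance rises so that the screw is not forced, then let go. Leave the screw of the empty press alone.

Things in the scene. Friction and masses are not known exactly. Their poses are not given: they have to be found in the camera images.
- panel_screw (a joint): Turn of the thumbscrew on the press with the panel, rad; grows clockwise seen from above, starts between 0.4 and 0.9. It turns easily (0.04 N m) up to 1.6, where its foot is seated on the panel and it goes no further. One grasp is enough. The head stays at its height; the steel foot under it comes down 3 mm per rad.
- panel_head (a joint): How far the head of that thumbscrew is forced round beyond its thread, rad, clockwise positive: the give of the clamped parts, like a stiff spring of 2 N m per rad. About 0 (within 0.03) while the screw turns easily; once seated, all further turning of the head shows here, and it springs back to 0 when let go.
- panel_screw_grip (a point): Centre of that thumbscrew's knurled round steel head, 26 mm across, 22 mm high, 87 mm above the table: grip here from above. Its axis is upright. Under it a 16 mm thick stem, 14 mm high, stands on the middle of the press's steel crossbar (138 x 24 mm, top 25 mm below this point; 6 mm high nuts near its ends). The press is fixed; the black panel with cream shell pieces lies in it.
- empty_screw_dot (a point): White paint dot on top of the thumbscrew head of the empty press, 9 mm from its axis, 98 mm above the table. That press is the same in build and size, but nothing lies on its bare wooden base. This screw must stay as it is.

How it is judged:
By the outcome, as a careful person would: the job done as asked, in the order asked, and still so for the second after the job is handed in, with the robot touching nothing.
It also fails if it takes over 40 s, if anything falls off the work surface, if the arm or the gripper's body presses on something with over 40 N, if the wrist force passes 120 N, or if a joint passes its speed limit or range.

### The arm

A 6-joint arm with a two-finger parallel gripper is mounted at the origin on the work surface. World frame = base frame: x ahead of the robot, y to its left, z up, the work surface at z = 0. Lengths are in m, angles in rad, forces in N, time in s.
With the tool pointing down it reaches from about 0.325 to 0.9 m from the base axis. Payload 3.5 kg.
Tool frame: the origin (TCP) lies midway between the tips of the shut fingers; the grasp point (between the pads) lies 19 mm behind it; z points along the fingers, y is the line along which they close (so a half turn about z gives the same grasp; the last joint's range is limited). The gripper opens to 85 mm and grips with 20 to 120 N. Pads are 22 mm wide; open, the fingers measure 114 mm over their backs; the gripper's body (76 mm by 85 mm) begins 54 mm behind the grasp point. The pads swing forward as they close: fully open they stand 13 mm farther back than shut.
Start: joints at [1.009, 0.276, -0.026, 1.268, 0, 1.467], TCP at [0.277, 0.56, 0.231] pointing down, gripper open.
Joint ranges: [-3.12, 3.12], [-0.85, 1.88], [-1.08, 1.24], [-1.95, 2.15], [-1.57, 1.53], [-3.14, 3.14]. Speed limits (rad/s): [2.57, 2.57, 3.14, 3.14, 3.14, 3.14].

### API

Orientations are given as a unit quaternion [w, x, y, z].
In Python, from rig import env, cam, state gives the robot as it stands (env), with the cameras (cam) and the readings as plain functions.
- The arm moves only by the shell command python3 inch.py 'ROWS' [FORCE]. ROWS is a JSON object whose key "segments" holds a list of rows, 1 to 20 of them, each of 7 numbers: the finger opening in m, then dx, dy, dz in cm, then a rotation vector rx, ry, rz in units of 0.25 rad; each row is the pose to reach, as a shift and turn from the pose commanded when the command began, along the tool's axes at that moment; what a row does not reach only later rows make up. A row lasts 1/8 s, in which the tool goes at most 0.0625 m and 0.188 rad, less where a joint would pass 70% of its speed; a pose out of reach is approached as far as the arm can. The fingers move at their own pace and stop on an object; FORCE is the grip in N (left out, the last holds). Time passes only in rows, so rows that do not move let the fingers close. It prints the time, the measured TCP pose, the force, the opening and the grip force at its end. Input that does not fit is refused with a message, and nothing moves.
- state(): the state, without advancing time (a new reading comes with each control period).
- cam.grab_frame(name): name is "scene" or "top" or "wrist"; returns the picture (480x640x3 uint8, blue, green, red); there is no depth.
- cam.get_calibration(name): a dict with "K" (3x3 intrinsics, pixels), "R" (3x3) and "t" (3): a world point X has camera coordinates R X + t. Camera axes: x right, y down, z forward; pixel columns grow to the right and rows downward; lengths in m; the calibration is good to about 2 mm. A picture is of the moment at which its call begins: read the wrist's pose just before it. get_calibration takes no time and is no camera call; for the wrist camera it gives the pose at the moment of the call.
- env.job_done(): hands the job in; it is judged then, once.
The state is a dict: "time": time; "qpos": joint angles; "dq": joint speeds; "joint_efforts": joint torques, N m; "tcp_pos": TCP position; "tool_rot": TCP orientation; "wrist_force": force on the tool from outside, world axes, zero at the start; "ft_torque": the same for the moment, N m; "finger_gap": finger opening in m; "grasp_force": force on a finger pad.
Only numpy, scipy, OpenCV 4.12 (cv2) and the standard library are available. Lean on these libraries where they do the work, as an engineer would, in place of code of your own. Each camera call takes 0.05 s, during which the arm holds its last target. There are 200 camera calls.

## Working session

There is one attempt and no reset: what is moved stays moved. The work goes in short steps, Python scripts to look and compute and a shell command to move; the robot and the scene stay as the last step left them, time stands still between calls to the robot, and variables do not carry over. Pictures are saved under pics/ and viewed, at most 10 in all, crops included, and the job is handed in when it is done.

```bash
mkdir -p pics; ls; python3 - <<'E'
from rig import env, cam, state
import cv2,numpy as np
s=state();print({k:np.round(v,3) for k,v in s.items()})
a=cam.grab_frame("scene");b=cam.grab_frame("top")
cv2.imwrite("pics/scene.png",a);cv2.imwrite("pics/top.png",b)
for n in("scene","top"):
  c=cam.get_calibration(n);print(n,c)
E
```

```text
inch.py
pics
rig.py
{'time': np.float64(0.0), 'qpos': array([ 1.009,  0.277, -0.028,  1.268,  0.   ,  1.467]), 'dq': array([-0.   , -0.   , -0.001,  0.001, -0.002, -0.001]), 'joint_efforts': array([-1.0000e-03, -4.4551e+01,  2.9520e+01,  1.6000e-02, -0.0000e+00,
        0.0000e+00]), 'tcp_pos': array([0.276, 0.56 , 0.23 ]), 'tool_rot': array([-0.   ,  0.227,  0.974, -0.001]), 'wrist_force': array([-0.216, -0.63 , -0.193]), 'ft_torque': array([ 0.022,  0.026, -0.111]), 'grasp_force': np.float64(0.0), 'finger_gap': np.float64(0.085)}
scene {'K': array([[578.70318406,   0.        , 311.03007971],
       [  0.        , 578.70318406, 239.70948032],
       [  0.        ,   0.        ,   1.        ]]), 'R': array([[-0.4218493 ,  0.90665622,  0.00420294],
       [ 0.75071191,  0.35188335, -0.55911514],
       [-0.50840416, -0.23270714, -0.82907937]]), 't': array([ 0.22399174, -0.34821494,  1.21466664])}
top {'K': array([[493.89574356,   0.        , 317.88137142],
       [  0.        , 493.89574356, 232.56094333],
       [  0.        ,   0.        ,   1.        ]]), 'R': array([[ 0.00707582, -0.99992739, -0.00975411],
       [-0.98565722, -0.00532944, -0.16867558],
       [ 0.16861135,  0.01080773, -0.98562336]]), 't': array([0.00406045, 0.56340162, 0.67366385])}
```

View pics/top.png

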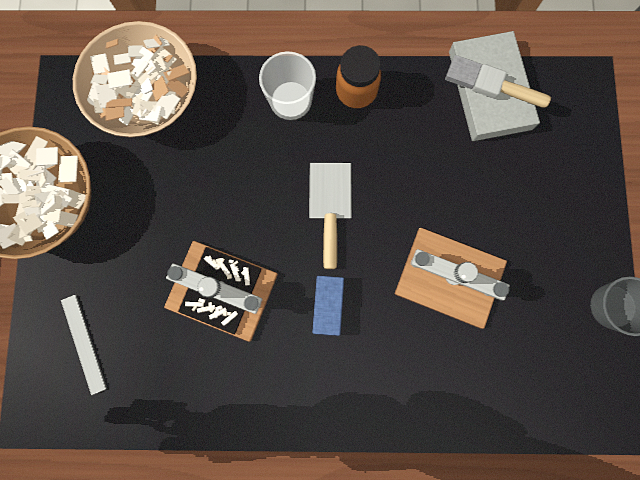

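View pics/scene.png

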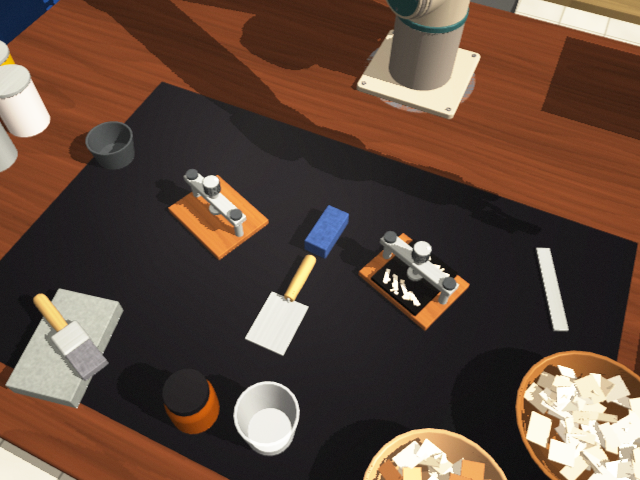

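The top view shows the panel press with its screw head near (208,287) and the empty press near (467,272). In the scene view the heads are near (423,251) and (211,184). I'll enlarge the head of the panel press in both views.

```bash
python3 - <<'E'
import cv2,numpy as np
a=cv2.imread("pics/scene.png");b=cv2.imread("pics/top.png")
f=lambda i,u,v:cv2.resize(i[v-30:v+30,u-40:u+40],None,fx=5,fy=5,interpolation=cv2.INTER_CUBIC)
cv2.imwrite("pics/c1.png",np.vstack([np.hstack([f(b,208,287),f(a,423,251)]),np.hstack([f(b,467,272),f(a,211,184)])]))
E
```

```text
(no output)
```

View pics/c1.png

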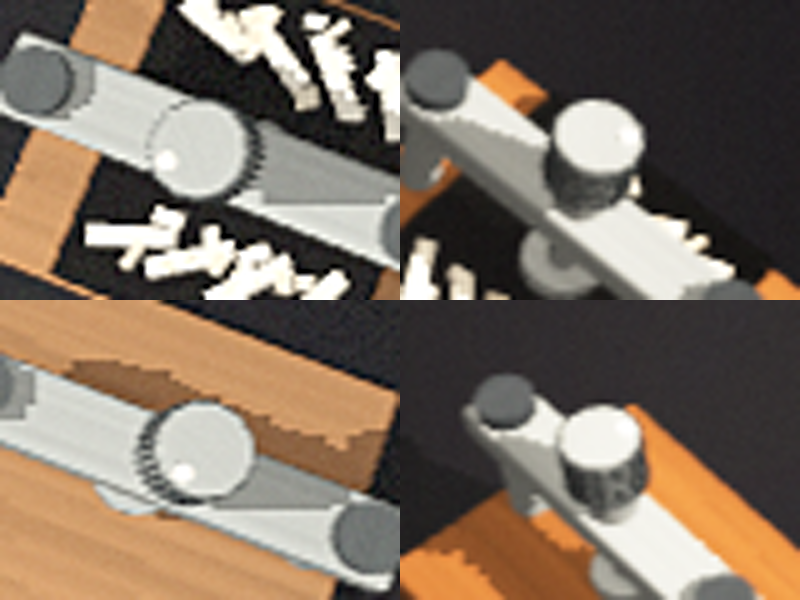

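The crops give head-top centres for the panel press at top (207.6,286.4) and scene (422.6,248.4). Its paint dot is at top (201,289) and scene (428.6,248.4). For the empty press they are top (468,271.4) and scene (211,181.4).

```bash
cat > h.py <<'E'
from rig import env, cam, state
import cv2,numpy as np
from scipy.spatial.transform import Rotation as Ro
def P(c): return c["K"]@np.c_[c["R"],c["t"]]
def tri(c1,p1,c2,p2):
    X=cv2.triangulatePoints(P(c1),P(c2),np.array(p1,float),np.array(p2,float))[:,0];return X[:3]/X[3]
def ray(c,p,z):
    C=-c["R"].T@c["t"];d=c["R"].T@np.linalg.solve(c["K"],[*p,1]);return C+d*(z-C[2])/d[2]
def proj(c,X):
    q=P(c)@[*X,1];return q[:2]/q[2]
def tool(s=None):
    s=s or state();q=s["tool_rot"];return s["tcp_pos"],Ro.from_quat([*q[1:],q[0]])
E
python3 - <<'E'
from h import *
t,s=cam.get_calibration("top"),cam.get_calibration("scene")
for n,a,b in(("panel",(207.6,286.4),(422.6,248.4)),("pdot",(201,289),(428.6,248.4)),("empty",(468,271.4),(211,181.4))):
  X=tri(t,a,s,b);print(n,X.round(4),"reproj",(proj(t,X)-a).round(2),(proj(s,X)-b).round(2),"ray98",ray(t,a,.098).round(4),ray(s,b,.098).round(4))
n1,n2=ray(t,(175.5,272.5),.068),ray(t,(252.5,303),.068);d=n2-n1;print("nuts",n1,n2,np.linalg.norm(d),"mid",(n1+n2)/2,"bar angle",np.degrees(np.arctan2(d[1],d[0])))
p,R=tool();print(p,R.as_matrix().round(3),cam.get_calibration("wrist"))
E
```

```text
panel [0.4804 0.1559 0.0973] reproj [-1.41  0.49] [-1.    0.06] ray98 [0.481  0.1539 0.098 ] [0.4802 0.1572 0.098 ]
pdot [0.477  0.1641 0.0979] reproj [-1.2   0.41] [-0.85  0.06] ray98 [0.4775 0.1625 0.098 ] [0.4764 0.1652 0.098 ]
empty [ 0.5023 -0.1916  0.0982] reproj [-1.69  0.65] [-1.09 -0.29] ray98 [ 0.5032 -0.1939  0.098 ] [ 0.502  -0.1898  0.098 ]
nuts [0.50194734 0.20689093 0.068     ] [0.4602771  0.09738058 0.068     ] 0.11717049890722434 mid [0.48111222 0.15213575 0.068     ] bar angle -110.83253061927137
[0.27642516 0.55974403 0.23022459] [[-0.897  0.443 -0.001]
 [ 0.443  0.897 -0.002]
 [ 0.    -0.002 -1.   ]] {'K': array([[375.82125143,   0.        , 323.42869371],
       [  0.        , 375.82125143, 240.33126687],
       [  0.        ,   0.        ,   1.        ]]), 'R': array([[ 0.44258507,  0.89672545, -0.00138426],
       [ 0.84842141, -0.41824347,  0.32442797],
       [ 0.29034386, -0.14476141, -0.94590939]]), 't': array([-0.62367159, -0.04233572,  0.38166765])}
```

Triangulated heights are 97 to 98 mm, as expected, and the nut midpoint agrees. The panel screw axis is at about (0.480,0.155). I'll move to a hover and check with the wrist camera.

Units first: shifts go in cm and turns go in units of 0.25 rad. So -0.362 m is -36.2, -0.272 m is -27.2.

```bash
python3 inch.py '{"segments":[[0.05,-36.2,-27.2,4,0,0,0],[0.05,-36.2,-27.2,4,0,0,0],[0.05,-36.2,-27.2,4,0,0,0],[0.05,-36.2,-27.2,4,0,0,0],[0.05,-36.2,-27.2,4,0,0,0],[0.05,-36.2,-27.2,4,0,0,0],[0.05,-36.2,-27.2,4,0,0,0],[0.05,-36.2,-27.2,4,0,0,0],[0.05,-36.2,-27.2,4,0,0,0],[0.05,-36.2,-27.2,4,0,0,0],[0.05,-36.2,-27.2,4,0,0,0]]}' 25
python3 - <<'E'
from h import *
s=state();print(s["qpos"].round(3),s["tcp_pos"].round(4),s["ft_torque"].round(3),s["finger_gap"])
c=cam.get_calibration("wrist");i=cam.grab_frame("wrist");cv2.imwrite("pics/w1.png",i)
print(proj(c,[.4804,.1555,.098]))
np.savez("w1.npz",**c)
E
```

```text
time: 1.48
tcp_pos: [0.4803, 0.1575, 0.1914]
tool_rot: [-0.0, 0.226, 0.974, 0.0]
wrist_force: [0.4, -0.0, -0.7]
finger_gap: 0.0496
grasp_force: 0.0
[ 0.189  0.091 -0.338  1.142  0.     0.645] [0.4803 0.1575 0.1914] [-0.05   0.012 -0.032] 0.0495515795673456
[321.09111089 245.45351633]
```

View pics/w1.png

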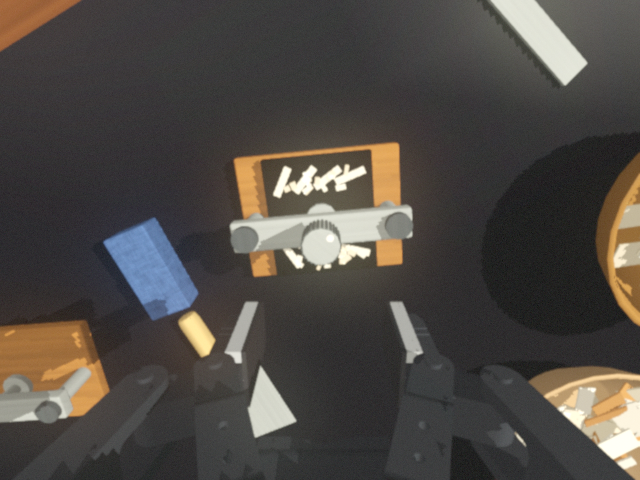

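The wrist view shows the head disc centred near (321,246). The projected estimate was (321.1,245.5), so the position is confirmed by three views. I'll descend straddling the head, then close.

```bash
python3 inch.py '{"segments":[[0.05,-0.1,-0.2,3,0,0,0],[0.05,-0.1,-0.2,6,0,0,0],[0.05,-0.1,-0.2,9,0,0,0],[0.05,-0.1,-0.2,11,0,0,0],[0.05,-0.1,-0.2,12.3,0,0,0],[0.05,-0.1,-0.2,12.3,0,0,0],[0.05,-0.1,-0.2,12.3,0,0,0]]}'
python3 - <<'E'
from h import *
s=state();print(s["qpos"].round(3),s["tcp_pos"].round(4),s["wrist_force"].round(2),s["ft_torque"].round(3),s["finger_gap"])
c=cam.get_calibration("wrist");i=cam.grab_frame("wrist");cv2.imwrite("pics/w2.png",i)
print(proj(c,[.4804,.1555,.098]))
E
```

```text
time: 2.4
tcp_pos: [0.4817, 0.1543, 0.0692]
tool_rot: [0.001, 0.227, 0.974, 0.0]
wrist_force: [0.4, 0.7, 0.2]
finger_gap: 0.0501
grasp_force: 0.0
[ 0.182  0.212 -0.483  0.874  0.     0.641] [0.4817 0.1543 0.0692] [0.4  0.69 0.24] [-0.027 -0.002 -0.027] 0.050144958749460844
[325.74297711 353.05770975]
```

View pics/w2.png

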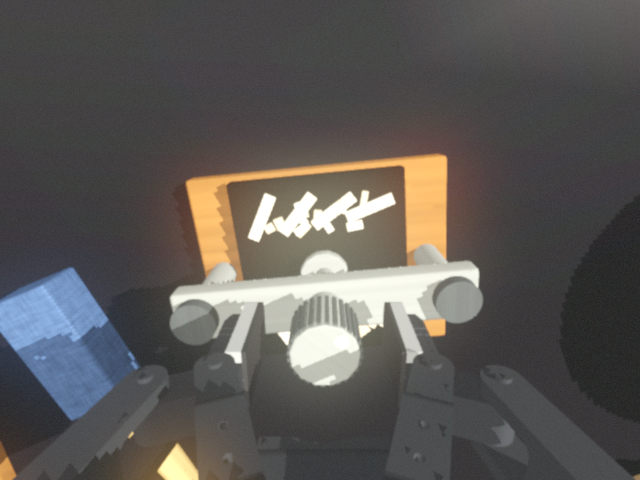

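The head face is at (324,353) against the prediction (325.7,353), so it sits centred between the fingers. I'll apply a 1.5 mm shift along tool x and close.

To row units: 0.0015 m is 0.15, 0.001 m is 0.1.

```bash
python3 inch.py '{"segments":[[0.05,0.15,0.03,0.1,0,0,0],[0.05,0.15,0.03,0.1,0,0,0],[0.02,0.15,0.03,0.1,0,0,0],[0.02,0.15,0.03,0.1,0,0,0],[0.02,0.15,0.03,0.1,0,0,0],[0.02,0.15,0.03,0.1,0,0,0],[0.02,0.15,0.03,0.1,0,0,0],[0.02,0.15,0.03,0.1,0,0,0]]}' 25
python3 -c "
from h import *
s=state();print(s['tcp_pos'].round(4),s['wrist_force'].round(2),s['ft_torque'].round(3),s['finger_gap'],s['grasp_force'])"
```

```text
time: 3.45
tcp_pos: [0.4801, 0.1554, 0.0677]
tool_rot: [0.0, 0.227, 0.974, 0.001]
wrist_force: [0.0, 4.4, 3.0]
finger_gap: 0.0249
grasp_force: 25.3
[0.4801 0.1554 0.0677] [0.03 4.41 3.04] [0.834 0.015 0.001] 0.024914803754833778 25.255950093269348
```

Gripped, with the opening about equal to the head's width. I'll turn 0.5 rad, which is certain to be free, and then go on carefully.

To row units: 0.5 rad is 2.

```bash
cat > r.py <<'E'
from h import *
from time import time
s=state();p,R=tool(s);m=R.as_matrix()
print("yaw cw",-np.arctan2(m[1,0],m[0,0]).round(4),p.round(4),"F",s['wrist_force'].round(2),"M",s['ft_torque'].round(3),"q6",s['qpos'][5].round(4),"tau6",s['joint_efforts'][5].round(3),s['grasp_force'].round(1),s['time'].round(2))
E
python3 r.py; python3 inch.py '{"segments":[[0.02,0,0,0,0,0,0.4],[0.02,0,0,0,0,0,0.8],[0.02,0,0,0,0,0,1.2],[0.02,0,0,0,0,0,1.6],[0.02,0,0,0,0,0,2],[0.02,0,0,0,0,0,2]]}' >/dev/null; python3 r.py
python3 inch.py '{"segments":[[0.02,0,0,0,0,0,0.2],[0.02,0,0,0,0,0,0.4]]}' >/dev/null; python3 r.py
```

```text
Traceback (most recent call last):
  File "r.py", line 4, in <module>
    print("yaw cw",-np.arctan2(m[1,0],m[0,0]).round(4),p.round(4),"F",s['wrist_force'].round(2),"M",s['ft_torque'].round(3),"q6",s['qpos'][5].round(4),"tau6",s['joint_efforts'][5].round(3),s['grasp_force'].round(1),s['time'].round(2))
                                                                                                                                                                                             ^^^^^^^^^^^^^^^^^^^^^^
AttributeError: 'float' object has no attribute 'round'
Traceback (most recent call last):
  File "r.py", line 4, in <module>
    print("yaw cw",-np.arctan2(m[1,0],m[0,0]).round(4),p.round(4),"F",s['wrist_force'].round(2),"M",s['ft_torque'].round(3),"q6",s['qpos'][5].round(4),"tau6",s['joint_efforts'][5].round(3),s['grasp_force'].round(1),s['time'].round(2))
                                                                                                                                                                                             ^^^^^^^^^^^^^^^^^^^^^^
AttributeError: 'float' object has no attribute 'round'
Traceback (most recent call last):
  File "r.py", line 4, in <module>
    print("yaw cw",-np.arctan2(m[1,0],m[0,0]).round(4),p.round(4),"F",s['wrist_force'].round(2),"M",s['ft_torque'].round(3),"q6",s['qpos'][5].round(4),"tau6",s['joint_efforts'][5].round(3),s['grasp_force'].round(1),s['time'].round(2))
                                                                                                                                                                                             ^^^^^^^^^^^^^^^^^^^^^^
AttributeError: 'float' object has no attribute 'round'
```

```bash
sed -i "s/s\['joint_efforts'\]\[5\].round(3),s\['grasp_force'\].round(1),s\['time'\].round(2)/*np.round([s['joint_efforts'][5],s['grasp_force'],s['time']],3)/" r.py; python3 r.py; python3 r.py; python3 inch.py '{"segments":[[0.02,0,0,0,0,0,0.08],[0.02,0,0,0,0,0,0.16]]}'|grep time; python3 r.py
```

```text
yaw cw -2.0817 [0.4806 0.1559 0.0677] F [1.55 6.19 2.04] M [ 1.126 -0.202  0.056] q6 1.2443 tau6 -0.215 25.163 4.45
yaw cw -2.0817 [0.4806 0.1559 0.0677] F [1.55 6.19 2.04] M [ 1.126 -0.202  0.056] q6 1.2443 tau6 -0.215 25.163 4.45
time: 4.7
yaw cw -2.0427 [0.4807 0.1559 0.0677] F [1.84 6.06 2.26] M [ 1.177 -0.191  0.016] q6 1.2833 tau6 -0.059 25.16 4.7
```

The head has turned 0.64 rad and still moves freely. I'll go on in 0.03 rad steps, stopping automatically if the torque about the axis rises.

```bash
cat >> r.py <<'E'
import sys
sys.exit(int(abs(s['ft_torque'][2])>0.1))
E
python3 inch.py '{"segments":[[0.02,0,0,0,0,0,0.08],[0.02,0,0,0,0,0,0.12]]}' >/dev/null; python3 r.py && python3 inch.py '{"segments":[[0.02,0,0,0,0,0,0.08],[0.02,0,0,0,0,0,0.12]]}' >/dev/null; python3 r.py && python3 inch.py '{"segments":[[0.02,0,0,0,0,0,0.08],[0.02,0,0,0,0,0,0.12]]}' >/dev/null; python3 r.py && python3 inch.py '{"segments":[[0.02,0,0,0,0,0,0.08],[0.02,0,0,0,0,0,0.12]]}' >/dev/null; python3 r.py
```

```text
yaw cw -2.013 [0.4807 0.1559 0.0677] F [0.75 5.79 1.98] M [ 1.155 -0.195  0.116] q6 1.313 tau6 0.005 25.158 4.95
yaw cw -2.013 [0.4807 0.1559 0.0677] F [0.75 5.79 1.98] M [ 1.155 -0.195  0.116] q6 1.313 tau6 0.005 25.158 4.95
yaw cw -2.013 [0.4807 0.1559 0.0677] F [0.75 5.79 1.98] M [ 1.155 -0.195  0.116] q6 1.313 tau6 0.005 25.158 4.95
yaw cw -2.013 [0.4807 0.1559 0.0677] F [0.75 5.79 1.98] M [ 1.155 -0.195  0.116] q6 1.313 tau6 0.005 25.158 4.95
```

The reading is noisy: it's still short of the earliest possible seating at 0.7 rad. I'll average several readings per check.

```bash
cat > r.py <<'E'
from h import *
import sys
L=[]
for k in range(6):
    s=state();L.append([*s['ft_torque'],s['joint_efforts'][5],*s['wrist_force']])
    cam.grab_frame("top")
m=tool(s)[1].as_matrix();A=np.mean(L,0);sd=np.std(L,0)
print("turned",(-np.arctan2(m[1,0],m[0,0])+2.682).round(3),"M",A[:3].round(3),"sd",sd[2].round(3),"tau6",A[3].round(3),"F",A[4:].round(1),"t",round(s['time'],2))
sys.exit(int(A[2]>0.1))
E
python3 r.py && python3 inch.py '{"segments":[[0.02,0,0,0,0,0,0.08],[0.02,0,0,0,0,0,0.12]]}' >/dev/null && python3 r.py && python3 inch.py '{"segments":[[0.02,0,0,0,0,0,0.08],[0.02,0,0,0,0,0,0.12]]}' >/dev/null && python3 r.py && python3 inch.py '{"segments":[[0.02,0,0,0,0,0,0.08],[0.02,0,0,0,0,0,0.12]]}' >/dev/null && python3 r.py
```

```text
turned 0.669 M [ 1.148 -0.197  0.056] sd 0.034 tau6 0.044 F [1.1 5.9 2. ] t 5.2
turned 0.699 M [ 1.143 -0.218  0.049] sd 0.029 tau6 0.043 F [1.4 5.8 2.2] t 5.75
turned 0.729 M [ 1.164 -0.225  0.039] sd 0.017 tau6 0.043 F [1.4 5.4 1.6] t 6.3
turned 0.759 M [ 1.153 -0.22   0.047] sd 0.028 tau6 0.043 F [1.2 5.6 1.5] t 6.85
```

The joint 6 effort is clean, at 0.043 N m while free, so I'll use it as the stop criterion.

```bash
sed -i 's/A\[2\]>0.1/A[3]>0.065/; s/range(6)/range(4)/' r.py
python3 inch.py '{"segments":[[0.02,0,0,0,0,0,0.08],[0.02,0,0,0,0,0,0.12]]}' >/dev/null && python3 r.py && python3 inch.py '{"segments":[[0.02,0,0,0,0,0,0.08],[0.02,0,0,0,0,0,0.12]]}' >/dev/null && python3 r.py && python3 inch.py '{"segments":[[0.02,0,0,0,0,0,0.08],[0.02,0,0,0,0,0,0.12]]}' >/dev/null && python3 r.py && python3 inch.py '{"segments":[[0.02,0,0,0,0,0,0.08],[0.02,0,0,0,0,0,0.12]]}' >/dev/null && python3 r.py && python3 inch.py '{"segments":[[0.02,0,0,0,0,0,0.08],[0.02,0,0,0,0,0,0.12]]}' >/dev/null && python3 r.py && python3 inch.py '{"segments":[[0.02,0,0,0,0,0,0.08],[0.02,0,0,0,0,0,0.12]]}' >/dev/null && python3 r.py && python3 inch.py '{"segments":[[0.02,0,0,0,0,0,0.08],[0.02,0,0,0,0,0,0.12]]}' >/dev/null && python3 r.py && python3 inch.py '{"segments":[[0.02,0,0,0,0,0,0.08],[0.02,0,0,0,0,0,0.12]]}' >/dev/null && python3 r.py
```

```text
turned 0.789 M [ 1.159 -0.256  0.038] sd 0.029 tau6 0.044 F [1.6 5.9 1.9] t 7.3
turned 0.818 M [ 1.184 -0.292  0.108] sd 0.006 tau6 0.092 F [1.1 6.1 1.7] t 7.75
```

Resistance more than doubled, from 0.044 to 0.092 N m, within one step after 0.8 rad, so the foot is seated. I'll release and lift.

```bash
python3 inch.py '{"segments":[[0.05,0,0,0,0,0,0],[0.05,0,0,0,0,0,0],[0.05,0,0,0,0,0,0],[0.05,0,0,0,0,0,0],[0.05,0,0,-3,0,0,0],[0.05,0,0,-6,0,0,0],[0.05,0,0,-10,0,0,0],[0.05,0,0,-13,0,0,0],[0.05,0,0,-13,0,0,0],[0.05,0,0,-13,0,0,0]]}'
python3 - <<'E'
from h import *
c=cam.get_calibration("wrist");i=cam.grab_frame("wrist");u,v=proj(c,[.4804,.1555,.098]).astype(int)
b=cam.grab_frame("scene");print(u,v)
f=lambda i,u,v:cv2.resize(i[v-30:v+30,u-40:u+40],None,fx=5,fy=5,interpolation=cv2.INTER_CUBIC)
cv2.imwrite("pics/e.png",np.vstack([np.hstack([f(i,u,v),f(cv2.imread("pics/w1.png"),321,245)]),np.hstack([f(b,423,251),f(b,211,184)])]))
E
```

```text
time: 9.05
tcp_pos: [0.4791, 0.1547, 0.1965]
tool_rot: [-0.0, 0.597, 0.802, -0.0]
wrist_force: [-1.0, 0.1, -0.7]
finger_gap: 0.05
grasp_force: 0.0
326 240
```

View pics/e.png

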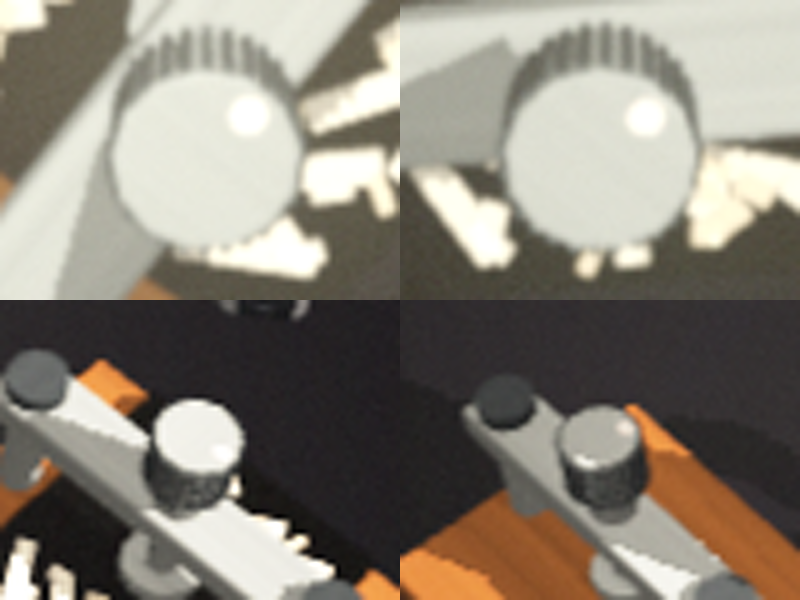

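The paint dot sits at the same place in the wrist image before and after, so the head turned with the gripper by about 0.8 rad without slipping. The empty screw wasn't touched. I'll hand in.

```bash
python3 -c "
from rig import env, cam, state
print(env.job_done())"
```

```text
the job is handed in; nothing more can be done
None
```

I turned the panel press's thumbscrew about 0.8 rad clockwise, stopped when the resistance rose as its foot seated, and let go; the empty press's screw was not touched, and the job is handed in (no verdict was returned).

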